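# Mirror shot of the maker's stamp

### The job

Set up the listing photo of the narrow-necked bottle: take the wooden reed out of the tool block, push it down the bottle's neck until it stands on the bottom, and let go. Then take hold of the swivel mirror and lean it forward until the phone sees the stamp on the back of the bottle half-way up the glass, and finish while still holding it steady there (it swings back if let go). Leave the bottle where it stands and do not knock the jar, bowl or brush about.

Things in the scene. Friction and masses are not known exactly. Their poses are not given: they have to be found in the camera images.
- reed_mid (a point): middle of the reed, a plain straight round wooden rod, 8 mm thick and 180 mm long (12 g), the tallest thing in the tool block. It stands nearly upright in a 40 mm deep hole with about 1.5 mm of play, its foot 10 mm above the bench, 140 mm of it above the block. Its z axis runs up along the reed; the top is 90 mm above this point and the foot 90 mm below.
- reed_foot (a point): centre of the reed's lower end (slightly chamfered), 90 mm below the middle
- tool_block: fixed wooden block 52 x 124 x 50 mm (its x, y, z), standing on the bench; origin under its centre. The reed's hole is at y = +40 mm of it; a loop tool (y = -2 mm) and a needle tool (y = -42 mm) also stick up from it, up to 110 mm above the bench.
- bottle: loose stoneware bottle, empty, 450 g, 116 mm tall, 68 mm wide, straight-sided up to 66 mm, then a shoulder to a slim neck from 90 mm up; origin under its centre on the bench, z up. Neck 22 to 25 mm wide outside, bore 13 mm at the mouth, a little wider below; inner floor 6 mm above the origin. It stands between mirror and phone, 125 to 255 mm in front of the mirror.
- bottle_mouth (a point): centre of the bottle's mouth, 116 mm above the bench; the reed standing on the inner floor ends 70 mm above it
- stamp (a point): the maker's stamp: a round raised clay seal 18 mm across with a cross cut in it, on the bottle's wall 32 mm above the bench, on the side that faces the mirror (-y side of the bottle)
- mirror: swivel mirror in a wooden frame 220 mm wide (x), 190 mm tall (z), 14 mm thick (y), rails 20 mm wide, glass 180 x 150 mm. Origin mid-glass on the reflecting face and on the level pivot axis (its x), 135 mm above the bench; y is where the glass faces, z runs up the frame. Turns only about its pivots, 0.7 rad each way, in a fixed wooden yoke (posts 256 mm apart outside, 147 mm tall).
- mirror_rail (a point): middle of the mirror's top rail (20 mm tall, 14 mm thick), 85 mm up from the pivot axis; its upper edge is 10 mm further up. The mirror is bottom-heavy with slack pivots: it hangs plumb by itself and swings back when let go; about 1 N on this rail tilts it. Leaning forward moves the rail towards the mirror's +y, to the bottle and phone.
- lens (a point): camera lens of the phone, which is clamped lying on its long side in a fixed desk stand (top 212 mm above the bench), facing the mirror from 420 mm in front of it, 185 mm above the bench, and 100 mm to one side (mirror's x) so as to look past the bottle
- sight (a point): no solid thing: the phone's line of sight after reflection. Origin at the middle of the glass; its x is the pivot axis; its y axis points to where the phone sees, by reflection, at half height of the glass; z is square to both, upward. It turns twice the mirror's angle. The stamp appears half-way up the glass when it lies in this frame's x-y plane.
- slip_jar: closed round jar of slip with a metal lid, 66 mm wide, 85 mm tall, bystander; origin under its centre
- bowl: small white bowl, 100 mm wide, 45 mm tall, bystander; origin under its centre
- brush: flat glaze brush lying on the bench, bystander; it lies along its x axis

How it is judged:
On the way:
1. the reed stands in the bottle with its foot on the bottom, let go (z of reed_foot in the frame of bottle between 0 and 0.016 m and horizontal distance between reed_foot and bottle below 0.032 m and angle between reed_mid's own z axis and vertical below 0.35 rad and contact force between the fingers and reed below 0.05 N), for 0.3 s.
At the end, for the whole second after the job is handed in: The fingers hold the mirror still (over 0.1 N) with the stamp within 25 mm above or below the reflected line of sight; mirror clear of bottle and reed; reed released in the bottle, foot within 10 mm of its inner floor; bottle upright (0.1 rad), within 20 mm of its start (all of step 1 and z of stamp in the frame of sight between -0.025 and 0.025 m and y of stamp in the frame of sight above 0.05 m and contact force between the fingers and mirror above 0.1 N and contact force between mirror and bottle below 0.05 N and contact force between mirror and reed below 0.05 N and angular speed of mirror below 0.15 rad/s and angle between bottle's own z axis and vertical below 0.1 rad and distance of bottle from where it was at the start of the episode below 0.02 m); the arm keeps its last pose, push and grip.
It fails at once if the bottle is shoved more than 30 mm or tipped (distance of bottle from where it was at the start of the episode above 0.03 m or angle between bottle's own z axis and vertical above 0.35 rad).
It fails at once if the jar, the bowl or the brush is knocked more than 40 mm away (distance of any of slip_jar, bowl, brush from where it was at the start of the episode above 0.04 m).
It also fails if it takes over 53 s, if anything falls off the work surface, if the arm or the gripper's body presses on something with over 40 N, if the wrist force passes 120 N, or if a joint passes its speed limit or range.

### The arm

A 7-joint arm with a two-finger parallel gripper is mounted at the origin on the work surface. World frame = base frame: x ahead of the robot, y to its left, z up, the work surface at z = 0. Lengths are in m, angles in rad, forces in N, time in s.
With the tool pointing down it reaches from about 0.425 to 0.925 m from the base axis. Payload 6.8 kg.
Tool frame: the origin (TCP) lies on the front face of the gripper's body, between the roots of the fingers; the fingertips stand 73 mm ahead of it and the grasp point (between the pads) lies 54 mm ahead of it (env.nose_length is the distance from the TCP to the fingertips, in m); z points along the fingers, y is the line along which they close (so a half turn about z gives the same grasp; the last joint's range is limited). The gripper opens to 85 mm and grips with 20 to 120 N. Pads are 22 mm wide; open, the fingers measure 114 mm over their backs; the gripper's body (76 mm by 85 mm) begins 54 mm behind the grasp point. The pads swing forward as they close: fully open they stand 13 mm farther back than shut.
Start: joints at [-1.388, 0.477, 0.022, 1.555, -0.011, 1.109, -0.083], TCP at [0.194, 0.647, 0.304] pointing down, gripper open.
Joint ranges: [-2.96, 2.96], [-0.34, 2.1], [-1.41, 1.46], [0.24, 2.44], [-1.37, 4.51], [0.17, 1.92], [-2.96, 2.96]. Speed limits (rad/s): [2.39, 2.39, 3.14, 3.14, 3.14, 3.14, 3.14].

### API

Orientations are given as a unit quaternion [w, x, y, z].
In Python, from cell import env, kin, camera, calibration, job gives the robot as it stands. The module is installed in compiled form; this text tells all that it offers. Calls block until the motion is done:
- env.reach(position, orientation): joint-space move of the TCP to a pose.
- env.movel(position, velocity=0.15, rot=None, stop_force=None): straight line of the TCP; rot=None keeps the orientation; velocity is the mean speed in m/s. With stop_force (N) it stops when the force on the tool has changed by that much, and returns True; else False.
- env.goto_joints(angles): joint-space move.
- env.grip(opening, f_grip=None): finger opening in m; f_grip is the grip in N (None keeps the last); returns when the fingers have stopped.
- env.dwell(seconds).
- kin.inverse_kinematics(position, orientation): joint angles nearest the present ones, or None.
- env.get_state(): the state.
- camera(name): name is "side" or "top"; returns (picture, depth): 400x640x3 uint8, blue, green, red; 400x640 float32, m along the optical axis (not along the pixel's ray), 0 where there is no reading.
- calibration(name): a dict with "fx", "fy", "cx", "cy" (pixels), "rvec" (rotation vector, rad) and "tvec" (3), from world to camera coordinates, as OpenCV has them. Camera axes: x right, y down, z forward; pixel columns grow to the right and rows downward; lengths in m; the calibration is good to about 2 mm. A picture is of the moment at which its call begins. calibration takes no time and is no camera call.
A pose or a line that the arm cannot do raises env.PlanningError and nothing moves.
- job.job_done(): hands the job in; it is judged then, once.
The state is a dict: "time": time; "qpos": joint angles; "joint_velocities": joint speeds; "joint_torque": joint torques, N m; "tcp_pos": TCP position; "orientation": TCP orientation; "force": force on the tool from outside, world axes, zero at the start; "torque": the same for the moment, N m; "opening": finger opening in m; "gripper_force": force on a finger pad.
Only numpy, scipy, OpenCV 4.12 (cv2) and the standard library are available. Lean on these libraries where they do the work, as an engineer would, in place of code of your own. Each camera call takes 0.05 s, during which the arm holds its last target. There are 200 camera calls.

## Working session

There is one attempt and no reset: what is moved stays moved. The work goes in short steps, each a Python script; the robot and the scene stay as the last script left them, time stands still between calls to the robot, and variables do not carry over. Pictures are saved under pics/ and viewed, at most 10 in all, crops included, and the job is handed in when it is done.

```bash
mkdir -p pics
cat > h.py <<'E'
import numpy as np, cv2
from cell import env, kin, camera, calibration, job
def cal(n):
    c=calibration(n); K=np.array([[c['fx'],0,c['cx']],[0,c['fy'],c['cy']],[0,0,1]]); R=cv2.Rodrigues(np.array(c['rvec'],float))[0]; t=np.array(c['tvec'],float).reshape(3); return K,R,t
def ray(n,u,v):
    K,R,t=cal(n); return -R.T@t, R.T@np.linalg.inv(K)@np.array([u,v,1.])
def onplane(n,u,v,z):
    o,d=ray(n,u,v); return o+d*(z-o[2])/d[2]
def cloud(n,D):
    K,R,t=cal(n); v,u=np.mgrid[:400,:640]; P=np.stack([(u-K[0,2])/K[0,0]*D,(v-K[1,2])/K[1,1]*D,D],-1)
    W=(P-t)@R; W[D==0]=np.nan; return W
def proj(n,p):
    K,R,t=cal(n); q=K@(R@np.array(p,float)+t); return q[:2]/q[2]
E
python3 - <<'E'
from h import *
for n in('side','top'):
    p,d=camera(n); cv2.imwrite(f'pics/{n}0.png',p); np.save(n+'0.npy',d)
    o,_=ray(n,0,0); K,R,t=cal(n); print(n,o.round(3),R[2].round(3),K[0,0])
s=env.get_state(); print(s['time'],s['orientation'],s['opening'],env.nose_length)
E
```

```text
side [0.486 0.74  0.813] [ 0.117 -0.762 -0.637] 442.8377881516174
top [ 0.382 -0.068  1.534] [ 0.145  0.02  -0.989] 464.9229023187274
0.1 [-7.58949166e-05  1.44868957e-01  9.89450519e-01 -8.06033388e-04] 0.08539476068364739 0.0726
```

View pics/side0.png

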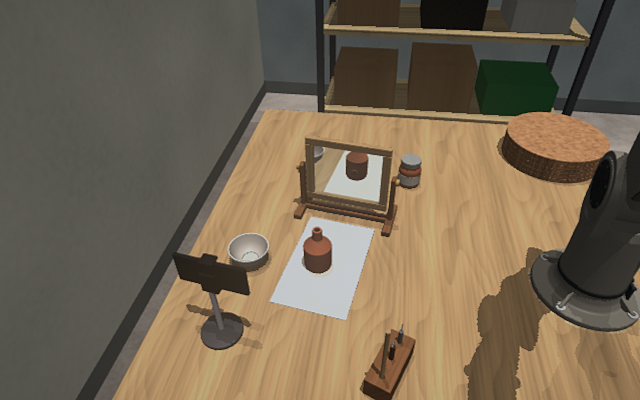

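View pics/top0.png

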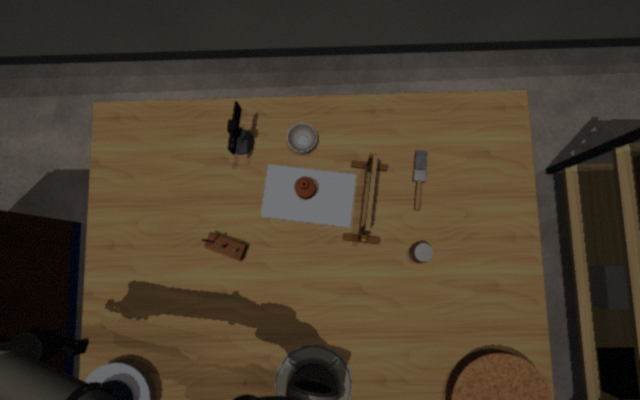

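The side view shows the mirror at about (348,175), the bottle (317,250), phone (212,272), bowl (248,252) and tool block (390,365), with the reed at (386,355). In the top view the bottle is at (305,187), the mirror bar runs (372,160)-(364,238), and the block is at (226,245). Next I'll measure using crops and depth.

Run:
```python
from h import *
np.set_printoptions(suppress=True,precision=4)
s=cv2.imread('pics/side0.png');t=cv2.imread('pics/top0.png')
a=cv2.resize(s[310:400,345:435],(400,400),interpolation=cv2.INTER_CUBIC)
b=cv2.resize(t[215:275,195:255],(400,400),interpolation=cv2.INTER_CUBIC)
c=cv2.resize(s[210:285,285:360],(400,200*2),interpolation=cv2.INTER_CUBIC)[:, :]
e=cv2.resize(t[145:265,290:410],(400,400),interpolation=cv2.INTER_CUBIC)
g=np.vstack([np.hstack([a,b]),np.hstack([c,e])]); g=cv2.resize(g,(600,600)); g=cv2.convertScaleAbs(g,alpha=1.5)
cv2.imwrite('pics/crop.png',g)
Wt=cloud('top',np.load('top0.npy'));Ws=cloud('side',np.load('side0.npy'))
def box(W,u0,u1,v0,v1,z0,z1):
    P=W[v0:v1,u0:u1].reshape(-1,3); P=P[np.isfinite(P[:,2])]; return P[(P[:,2]>z0)&(P[:,2]<z1)]
for nm,W,bx in [('bottle top',Wt,(285,325,170,205,.02,.2)),('bottle neck top',Wt,(285,325,170,205,.1,.2)),('bottle side',Ws,(295,340,220,280,.02,.2)),('neck side',Ws,(295,340,220,280,.095,.2)),
  ('block top',Wt,(195,255,225,265,.04,.07)),('reed top',Wt,(190,255,220,265,.12,.25)),('reed side',Ws,(365,415,320,400,.12,.25)),('block side',Ws,(360,420,320,400,.04,.06)),
  ('mirror top',Wt,(355,380,150,245,.2,.3)),('mirror side',Ws,(300,395,135,215,.1,.3)),('phone',Wt,(220,250,95,160,.15,.3)),('yoke',Wt,(345,392,150,250,.01,.3))]:
    P=box(W,*bx); 
    if len(P): print(nm,len(P),P.mean(0),P.min(0),P.max(0))
K,R,tt=cal('top'); print(Wt[300,200],Ws[200,500])
# mirror plane fit from side rails
P=box(Ws,300,395,135,215,.1,.3); m=np.median(P,0);P=P[np.linalg.norm(P-m,axis=1)<.2]; print('plane',np.linalg.svd(P-P.mean(0),full_matrices=False)[2][2])
# block outline from top: brown region rect
P=box(Wt,195,255,225,265,.04,.06); r=cv2.minAreaRect(P[:,:2].astype(np.float32)); print('block rect',r)
P=box(Wt,355,380,150,245,.2,.3); print('mirr rect',cv2.minAreaRect(P[:,:2].astype(np.float32)))
```

```text
bottle top 378 [0.6177 0.0109 0.0751] [ 0.5887 -0.0229  0.0209] [0.6564 0.0469 0.1213]
bottle neck top 34 [0.6208 0.0127 0.1125] [0.6114 0.0024 0.1007] [0.6314 0.0242 0.1213]
bottle side 909 [0.6178 0.0309 0.0676] [ 0.5874 -0.0116  0.0202] [0.6536 0.0499 0.1184]
neck side 123 [0.6202 0.0174 0.1083] [0.6088 0.0025 0.0951] [0.6327 0.0276 0.1184]
block top 599 [0.44   0.2729 0.0498] [0.3935 0.2083 0.04  ] [0.485  0.3385 0.0694]
reed top 24 [0.4547 0.3092 0.1618] [0.4512 0.3064 0.1219] [0.4585 0.3139 0.195 ]
reed side 130 [0.4531 0.3142 0.1598] [0.4491 0.3066 0.1203] [0.4568 0.317  0.191 ]
block side 1480 [0.4388 0.2844 0.0498] [0.3916 0.2094 0.04  ] [0.4846 0.342  0.0599]
mirror top 421 [ 0.5737 -0.1835  0.228 ] [ 0.4658 -0.2055  0.2016] [ 0.6849 -0.1616  0.2377]
mirror side 3962 [ 0.5736 -0.181   0.1681] [ 0.4496 -0.2091  0.1   ] [ 0.7014 -0.1505  0.2337]
phone 403 [0.7872 0.2165 0.1929] [0.7166 0.2019 0.15  ] [0.8625 0.2367 0.2176]
yoke 1250 [ 0.5717 -0.1807  0.114 ] [ 0.4347 -0.2561  0.01  ] [ 0.7156 -0.1128  0.2377]
[ 0.268   0.3633 -0.0021] [ 0.1444 -0.2966  0.003 ]
plane [0.1444 0.9895 0.0013]
block rect ((0.4405747056007385, 0.27505236864089966), (0.12475448101758957, 0.05228758603334427), 68.30599212646484)
mirr rect ((0.5753364562988281, -0.1842793971300125), (0.014989472925662994, 0.21994422376155853), 81.81098937988281)
```

View pics/crop.png

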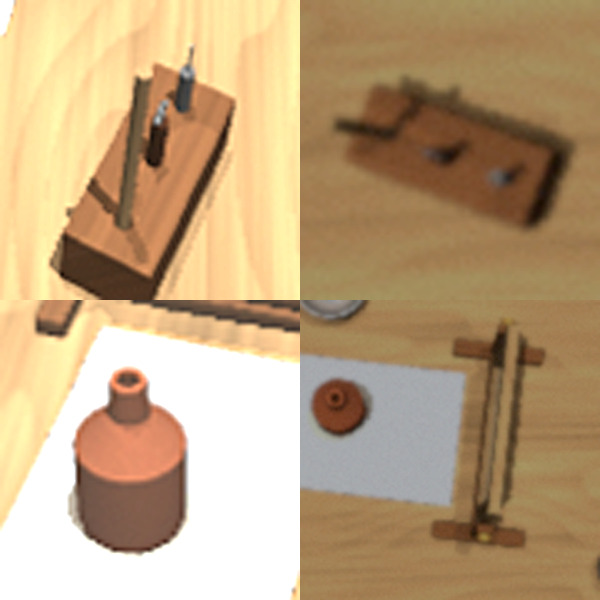

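Depth puts everything in reach: the reed is near (0.455,0.312) with little lean, the bottle at (0.620,0.012), and the mirror rail at (0.575,-0.184) with its normal at (0.144,0.99). Now I'll grasp and lift the reed.

```bash
cat >> h.py <<'E'
Q=np.array([0,.0724,.9974,0]); Q/=np.linalg.norm(Q)
def st(): 
    s=env.get_state(); print('t%.1f'%s['time'],np.round(s['tcp_pos'],4),'F',np.round(s['force'],2),'op %.4f gf %.1f'%(s['opening'],s['gripper_force'])); return s
E
python3 - <<'E'
from h import *
env.reach([.4545,.3115,.30],Q); env.grip(.05,30); st()
print(env.movel([.4545,.3115,.214],.12,stop_force=8)); st()
env.grip(0.0,30); st()
p,d=camera('side'); a=p[260:400,300:500]
print(env.movel([.4545,.3115,.364],.1)); st()
p,d=camera('side'); b=p[220:360,300:500]
cv2.imwrite('pics/g.png',cv2.convertScaleAbs(cv2.resize(np.hstack([a,b]),(800,280),interpolation=cv2.INTER_CUBIC),alpha=1.5)); cv2.imwrite('s1.png',p); np.save('s1.npy',d)
E
```

```text
t2.1 [0.4544 0.3117 0.3   ] F [ 0.72 -0.29 -0.1 ] op 0.0502 gf 0.0
False
t3.0 [0.4549 0.3117 0.2146] F [-0.24 -0.22 -0.01] op 0.0500 gf 0.0
t3.4 [0.4548 0.3116 0.2145] F [ 0.1  -0.94  3.05] op 0.0069 gf 29.2
False
t5.1 [0.4543 0.3114 0.3633] F [-0.23 -0.63 -0.43] op 0.0070 gf 29.2
```

View pics/g.png

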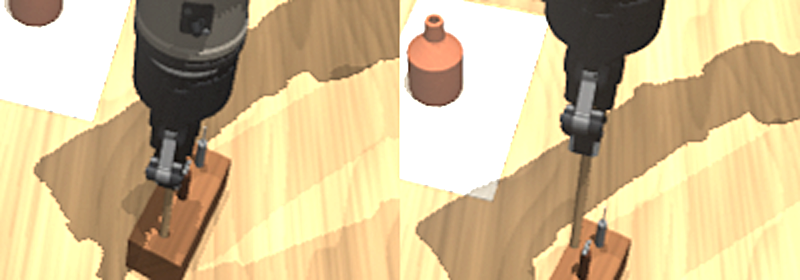

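The reed is held and clear of the block, with its foot at about (388,343). Next I'll move over the bottle and compare the foot with the mouth in the side view.

Run:
```python
from h import *
np.set_printoptions(suppress=True,precision=4)
env.movel([.6207,.0125,.364],.2); env.movel([.6207,.0125,.345],.1); env.dwell(.3); s=st()
p,d=camera('side'); cv2.imwrite('s2.png',p); np.save('s2.npy',d)
W=cloud('side',d); tc=np.array(s['tcp_pos'])
dx=np.hypot(W[...,0]-tc[0],W[...,1]-tc[1])
m=(dx<.03)&(W[...,2]>.09)&(W[...,2]<.30)
for z in np.arange(.09,.30,.01):
    k=m&(abs(W[...,2]-z)<.005)
    if k.sum(): P=W[k]; v,u=np.where(k); print('%.3f'%z,k.sum(),P.mean(0),'w',P[:,0].min().round(4),P[:,0].max().round(4),'px',u.mean().round(1),v.mean().round(1))
u,v=proj('side',[tc[0],tc[1],.13]).astype(int); print(u,v)
c=p[v-45:v+45,u-40:u+40]; cv2.imwrite('pics/h.png',cv2.convertScaleAbs(cv2.resize(c,None,fx=6,fy=6,interpolation=cv2.INTER_CUBIC),alpha=1.3)); print('crop origin',u-40,v-45)
```

```text
t7.7 [0.6209 0.0124 0.3454] F [ 0.16  1.03 -0.47] op 0.0072 gf 29.2
0.090 24 [0.621  0.0234 0.0924] w 0.6088 0.6321 px 316.4 239.6
0.100 39 [0.6192 0.0205 0.0999] w 0.6089 0.6326 px 317.3 236.5
0.110 53 [0.6193 0.0161 0.1102] w 0.6093 0.6323 px 317.5 231.9
0.120 30 [0.6225 0.0157 0.1163] w 0.6119 0.6301 px 316.1 229.7
0.140 2 [0.6187 0.0152 0.1431] w 0.6155 0.622 px 317.5 221.0
0.150 15 [0.6186 0.0165 0.1499] w 0.6149 0.6222 px 317.4 219.1
0.160 13 [0.6179 0.0153 0.1595] w 0.6151 0.6218 px 317.7 215.6
0.170 13 [0.6181 0.0162 0.1698] w 0.6149 0.6216 px 317.5 212.4
0.180 14 [0.6184 0.0158 0.1795] w 0.6147 0.6214 px 317.3 208.9
0.190 10 [0.6184 0.0167 0.1912] w 0.616 0.6209 px 317.1 205.1
0.200 9 [0.6187 0.0161 0.2003] w 0.6163 0.6209 px 316.9 201.7
0.210 13 [0.619  0.016  0.2105] w 0.6159 0.6228 px 316.7 198.0
0.220 14 [0.6188 0.0162 0.2201] w 0.6157 0.6229 px 316.6 194.6
0.230 16 [0.6191 0.016  0.2303] w 0.6157 0.6224 px 316.4 190.8
0.240 15 [0.6187 0.0163 0.241 ] w 0.6155 0.6222 px 316.5 186.9
0.250 14 [0.6182 0.0152 0.2499] w 0.6153 0.622 px 316.7 183.2
0.260 15 [0.6183 0.0164 0.2606] w 0.6152 0.6216 px 316.5 179.5
0.270 9 [0.622  0.0195 0.2708] w 0.6152 0.6305 px 314.3 176.2
0.280 38 [0.618  0.0226 0.281 ] w 0.6095 0.6325 px 315.9 173.3
0.290 51 [0.6188 0.0247 0.29  ] w 0.6094 0.6324 px 315.2 170.2
316 224
crop origin 276 179
```

View pics/h.png

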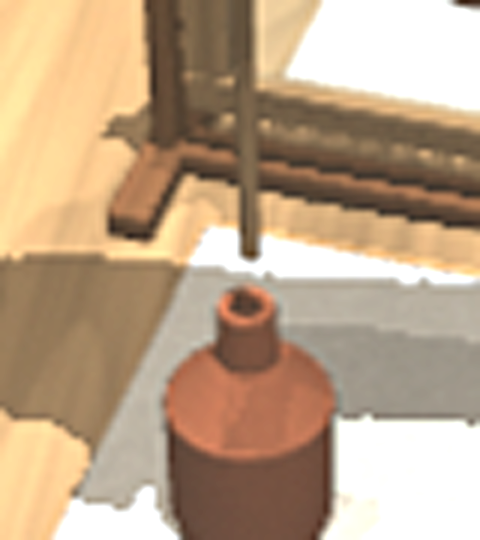

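The picture shows the reed foot at about (317.6,221) and the mouth ellipse centre at (317.1,229.4). The reed is upright, but sits about 2 mm off in x.

Run:
```python
from h import *
np.set_printoptions(suppress=True,precision=4)
p=cv2.imread('s2.png');W=cloud('side',np.load('s2.npy'))
print('mouth ray',onplane('side',317.1,229.4,.116))
# top rim pixels via depth
k=(abs(W[...,2]-.116)<.004)&(np.hypot(W[...,0]-.62,W[...,1]-.0125)<.02); v,u=np.where(k); print('rim bbox',u.min(),u.max(),v.min(),v.max(), onplane('side',(u.min()+u.max())/2,(v.min()+v.max())/2,.116))
# subpixel brightness: red-brown bottle mask rows of neck, columns range
h=cv2.cvtColor(p,cv2.COLOR_BGR2HSV).astype(int)
for r in range(226,242):
    q=p[r,300:335].astype(int); mm=(q[:,2]-q[:,0]>45)&(q[:,2]<220); c=np.where(mm)[0]+300; print(r,c.min() if len(c) else 0,c.max() if len(c) else 0,end=' | ')
print()
r=W; 
for z in(.145,.16,.18):print(proj('side',[.6190,.0125,z]))
for row in (207,210,213,216,219,221,222,223): print(row,p[row,313:323].astype(int).sum(1))
t0=cv2.imread('pics/top0.png'); print(t0[178:192,297:313,2]); print(proj('top',[.6207,.0125,.116]))
```

```text
mouth ray [0.6204 0.0141 0.116 ]
rim bbox 313 321 226 233 [0.6206 0.0145 0.116 ]
226 300 317 | 227 300 319 | 228 300 321 | 229 300 321 | 230 300 321 | 231 300 321 | 232 300 320 | 233 300 319 | 234 300 300 | 235 300 319 | 236 311 324 | 237 309 326 | 238 308 327 | 239 306 328 | 240 306 329 | 241 305 329 | 
[317.5629 219.5698]
[317.4251 214.5642]
[317.237  207.7371]
207 [162 165 183 222 247 229 206 232 247 274]
210 [402 385 338 203 242 220 163 144 136 135]
213 [407 430 376 187 229 258 369 441 419 433]
216 [469 477 413 171 230 231 320 424 415 432]
219 [641 663 574 234 209 233 468 669 638 625]
221 [641 653 573 280 156 190 452 665 640 633]
222 [656 653 640 568 423 442 626 654 638 635]
223 [550 675 675 676 646 642 672 664 655 644]
[[106  98  90  81  76  73  75  72  71  72  72  73  74  75  79  86]
 [ 96  85  77  75  75  71  74  70  72  69  69  71  69  71  71  78]
 [ 85  78  76  76  74  79  81  81  76  70  68  70  69  72  72  70]
 [ 79  77  77  77  79  89  90  90  87  74  63  65  67  70  70  70]
 [ 79  79  74  78  83  78  67  66  77  83  64  59  66  70  70  70]
 [ 79  78  79  85  89  66  45  40  61  82  68  56  66  71  70  70]
 [ 80  79  78  84  88  65  38  38  57  78  66  54  63  71  75  73]
 [ 80  80  79  77  89  73  56  51  68  82  63  52  62  72  74  73]
 [ 83  82  79  74  78  82  73  73  80  75  54  57  66  72  73  73]
 [ 82  83  80  75  67  66  63  65  60  52  53  66  74  75  74  73]
 [ 82  83  83  79  70  59  54  49  50  51  62  74  75  74  75  76]
 [ 80  83  83  83  78  71  68  62  65  68  76  76  77  76  76  76]
 [ 83  84  83  83  80  82  77  76  76  78  78  80  78  79  77  76]
 [ 81  82  83  83  83  84  81  81  80  82  81  79  79  79  79  77]]
[303.7482 184.2299]
```

Run:
```python
from h import *
x,y=.6219,.0133
env.movel([x,y,.345],.05); st()
r=env.movel([x,y,.295],.05,stop_force=4); print(r); st()
if not r: print(env.movel([x,y,.2085],.06,stop_force=4)); st()
p,d=camera('side'); cv2.imwrite('s3.png',p); np.save('s3.npy',d)
W=cloud('side',d); k=(np.hypot(W[...,0]-.62,W[...,1]-.0125)<.045)&(W[...,2]>.02)&(W[...,2]<.08); print('bottle x',W[k][:,0].min(),W[k][:,0].max(),W[k][:,1].max())
cv2.imwrite('pics/i.png',cv2.resize(p[130:280,260:390],None,fx=4,fy=4,interpolation=cv2.INTER_CUBIC))
```

```text
t8.0 [0.622  0.0134 0.345 ] F [ 0.69 -0.34  0.05] op 0.0069 gf 29.2
False
t9.1 [0.6222 0.0133 0.2954] F [-0.75  0.38  0.17] op 0.0068 gf 29.2
True
t10.4 [0.622  0.0133 0.2105] F [-0.76 -0.13  5.57] op 0.0071 gf 29.7
bottle x 0.5875260909005974 0.6537112490876702 0.04894120436877275
```

View pics/i.png

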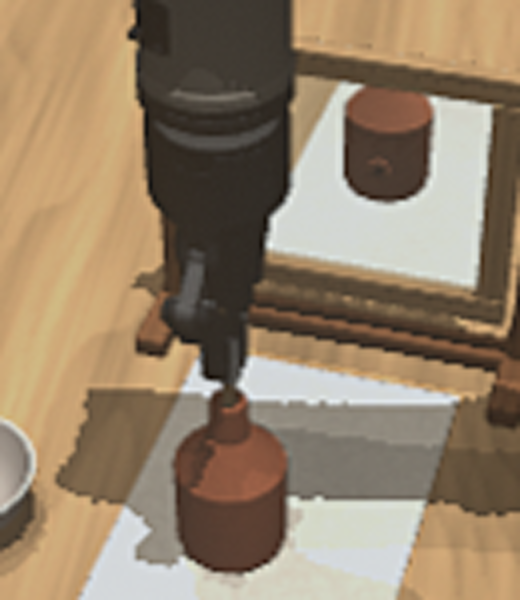

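The reed stands on the floor (foot z ≈ 6 mm) and the bottle hasn't moved. Next I'll release it, retreat, and go to the mirror rail.

Run:
```python
from h import *
np.set_printoptions(suppress=True,precision=4)
x,y=.622,.0133
env.grip(.03,20); env.dwell(.3); env.movel([x,y,.38],.15); st()
G=np.array([.5747,-.184]); 
env.movel([*G,.38],.2); env.grip(.05); 
p,d=camera('side'); W=cloud('side',d)
k=(np.hypot(W[...,0]-.62,W[...,1]-.0133)<.035)&(W[...,2]>.12)&(W[...,2]<.2); P=W[k]; print('reed',len(P),P[P[:,2]<.14].mean(0),P[P[:,2]>.165].mean(0),P[:,2].max())
k=(np.hypot(W[...,0]-.62,W[...,1]-.0125)<.045)&(W[...,2]>.02)&(W[...,2]<.08); print('bottle',W[k][:,0].min(),W[k][:,0].max(),W[k][:,1].max())
r=env.movel([*G,.281],.08,stop_force=6); print(r); st()
if not r:
    env.grip(0.0,20); st()
    p,d=camera('side'); cv2.imwrite('s4.png',p); np.save('s4.npy',d)
```

```text
t12.4 [0.6216 0.0133 0.3789] F [ 0.13 -0.42 -1.22] op 0.0299 gf 0.0
reed 86 [0.6185 0.0164 0.1298] [0.619  0.016  0.1779] 0.1869505365747611
bottle 0.5876265768972709 0.6540694169045796 0.05073729068185096
False
t15.4 [ 0.575  -0.1841  0.2816] F [-0.45  0.02 -0.09] op 0.0503 gf 0.0
t15.8 [ 0.5749 -0.1838  0.2814] F [-1.67  0.91  2.29] op 0.0137 gf 23.2
```

The reed stands free at top z = 0.187, and the rail is gripped with the fingers 13.7 mm apart. Now I'll lean the mirror.

Run:
```python
from h import *
from scipy.spatial.transform import Rotation as Ro
np.set_printoptions(suppress=True,precision=4)
n=np.array([.1444,.9895,0]); n/=np.linalg.norm(n); ax=np.cross(n,[0,0,1])
s=env.get_state(); T=np.array(s['tcp_pos']); c=T.copy(); O=np.array([T[0],T[1],.135])+.007*n
q=np.array(s['orientation']); R0=Ro.from_quat(q[[1,2,3,0]])
for a in np.linspace(0,.225,5)[1:]:
    D=Ro.from_rotvec(-a*ax); p=O+D.apply(T-O); qq=(D*R0).as_quat()[[3,0,1,2]]
    env.movel(p,.05,rot=qq)
env.dwell(.5); st()
p,d=camera('side'); W=cloud('side',d); np.save('s5.npy',d)
X=(W-O)@ax; Y=(W-O)@n; Z=W[...,2]-.135
k=(abs(X)<.105)&(abs(X)>.045)&(abs(Y)<.06)&(abs(Z)<.1); 
f=np.polyfit(Z[k],Y[k],1)
for _ in range(5): g=k&(abs(np.polyval(f,Z)-Y)<.006); f=np.polyfit(Z[g],Y[g],1)
print('tilt',np.arctan(f[0]),f[1],g.sum(),k.sum(),'pivot',O)
k=(np.hypot(W[...,0]-.62,W[...,1]-.0125)<.045)&(W[...,2]>.02)&(W[...,2]<.08); print('bottle',W[k][:,0].min(),W[k][:,0].max(),W[k][:,1].max(), k.sum())
k=(np.hypot(W[...,0]-.62,W[...,1]-.0133)<.035)&(W[...,2]>.12)&(W[...,2]<.2); print('reed',W[k].mean(0),W[k][:,2].max())
B=np.array([.621,.0133,0])-O; th=np.arctan2(.032-.135,B@n-.034); Lz=np.arctan2(.05,.42); print('need',(th-Lz)/2+Lz)
m=-np.arctan(f[0]); e=2*m-Lz; print('stamp z in sight', (B@n-.034)*-np.sin(e)+(.032-.135)*np.cos(e))
cv2.imwrite('pics/j.png',cv2.resize(p[110:290,230:430],None,fx=3,fy=3,interpolation=cv2.INTER_CUBIC))
```

```text
t17.6 [ 0.5794 -0.1516  0.2789] F [  4.95  -1.04 -14.92] op 0.0137 gf 20.5
tilt 0.2174775780437772 -0.0035958487342187843 2204 2397 pivot [ 0.5759 -0.1769  0.135 ]
bottle 0.5874513339652009 0.6534262288907182 0.0497389368619005 637
reed [0.619  0.0162 0.1543] 0.186850737624636
need -0.22569108405486937
stamp z in sight -0.0031359215273901037
```

View pics/j.png

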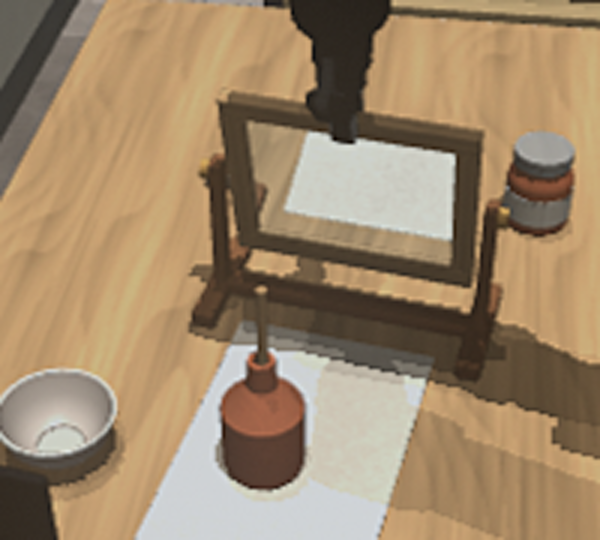

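The picture shows the mirror leaned forward at about (348,190) in the fingers, and the reed upright in the unmoved bottle. The measured tilt of 0.217 rad puts the stamp about 3 mm from the sight line.

```bash
python3 -c "
from h import *
st(); print(job.job_done())"
```

```text
t17.6 [ 0.5794 -0.1515  0.2789] F [  3.51  -1.02 -16.22] op 0.0136 gf 20.4
the job is handed in; nothing more can be done
None
```

I handed the job in at 17.6 s, with the reed released and standing on the bottle's floor and the mirror held at about 0.217 rad; by my measurements the stamp is about 3 mm from the phone's sight line, but no verdict came back.

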